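Line up the hub bolts by length for the height check

ROBOT

A 6-joint arm with a two-finger parallel gripper is mounted at the origin on the work surface. World frame = base frame: x ahead of the robot, y to its left, z up, the work surface at z = 0. Lengths are in m, angles in rad, forces in N, time in s.
With the tool pointing down it reaches from about 0.35 to 0.975 m from the base axis. Payload 4.9 kg.
Tool frame: the origin (TCP) lies at the very end of the fingers, on their centre line; the grasp point (between the pads) lies 19 mm behind it (ctrl.pinch_z is the distance from the TCP to the grasp point, in m); z points along the fingers, y is the line along which they close (so a half turn about z gives the same grasp; the last joint's range is limited). The gripper opens to 85 mm and grips with 20 to 120 N. Pads are 22 mm wide; open, the fingers measure 114 mm over their backs; the gripper's body (76 mm by 85 mm) begins 54 mm behind the grasp point. The pads swing forward as they close: fully open they stand 13 mm farther back than shut.
Start: joints at [-0.119, 0.053, 1.613, -0, 1.476, -0.119], TCP at [0.625, 0, 0.231] pointing down, gripper open.
Joint ranges: [-3.01, 3.01], [-1.01, 2.22], [0.06, 2.58], [-1.02, 4.17], [0.09, 2.62], [-3.14, 3.14]. Speed limits (rad/s): [2.57, 2.57, 3.14, 3.14, 3.14, 3.14].

INTERFACE

Orientations are given as a rotation vector (axis times angle).
In Python, from station import ctrl, optics gives the robot as it stands. The module is installed in compiled form; this text tells all that it offers.
- The arm moves only by the shell command python3 -m handwheel 'ROWS' [OPENING] [FORCE]. ROWS is JSON, one flat list of numbers, 6 for each row, row after row: the shift along the tool's x, y, z in m, then the turn, a rotation vector about the tool's x, y, z in degrees. A call has 1 to 20 rows; each row shifts and turns the commanded pose from where the row before left it, along the tool's axes as they then stand; what a row does not reach is not made up. A row lasts 1/10 s, in which the tool goes at most 50 mm and 8.59 degrees, less where a joint would pass 70% of its speed; a pose out of reach is approached as far as the arm can. A call is refused whole if a number of a shift passes 0.05 or a number of a turn 8.59, either way. A call with a gripper value outside its range is refused whole. OPENING is the closure, from 0 (fully open) to 1 (shut), set as the call begins (- or left out, the last holds). The fingers move at their own pace and stop on an object; FORCE is the grip in N (left out, the last holds). Time passes only in rows, so rows that do not move let the fingers close. It gives the time, the measured TCP pose, the force and the opening at its end, in the units of the state.
- ctrl.get_obs(): the state, without advancing time (a new reading comes with each control period).
- optics.get_image(name): name is "scene" or "side" or "wrist"; returns (picture, depth): 420x560x3 uint8, red, green, blue; 420x560 float32, m along the optical axis (not along the pixel's ray), 0 where there is no reading.
- optics.get_calibration(name): a dict with "fovy" (degrees; the focal length in pixels is half the picture's height over the tangent of half this angle, whatever the lens; pixels are square), "cx", "cy" (the principal point, pixels), "rvec" (rotation vector, rad) and "tvec" (3), from world to camera coordinates, as OpenCV has them; the wrist camera has in their place "mount" (4x4, takes a point from camera to tool coordinates, whose origin is the TCP and whose axes are the flange's). Camera axes: x right, y down, z forward; pixel columns grow to the right and rows downward; lengths in m; the calibration is good to about 2 mm. A picture is of the moment at which its call begins: read the wrist's pose just before it. get_calibration takes no time and is no camera call.
- ctrl.finish_job(): hands the job in, once; it reports no verdict.
The state is a dict: "t": time; "q": joint angles; "dq": joint speeds; "effort": joint torques, N m; "tool_pos": TCP position; "tool_rot": TCP orientation; "contact_force": force on the tool from outside, world axes, zero at the start; "wrist_torque": the same for the moment, N m; "opening": finger opening in m.
Only numpy, scipy, OpenCV 4.12 (cv2) and the standard library are available. Lean on these libraries where they do the work, as an engineer would, in place of code of your own. Each camera call takes 0.05 s, during which the arm holds its last target. There are 200 camera calls.

TASK

Line the four loose hub bolts up by length on the inspection rail for the height check: one in the middle of each white pad, upright on its head as it stands now, the shortest on the pad next to the plain steel setting master and each next one longer, so that the longest ends up beside the round level. Set each bolt down on its pad rather than dropping it, and do not knock the dial gauge out of its place.

Things in the scene. Friction and masses are not known exactly. Their poses are not given: they have to be found in the camera images.
- bolt_55_mid (a point): The shortest of four plain stainless hub bolts, 55 mm tall, standing on its head on the table (z = 0). Hex head 36 mm across flats, 15 mm high; above it a round threaded shank 24 mm thick, 40 mm long, pointing up. About 0.27 kg. The point is on its axis, half-way up (27.5 mm); z up. Bystanders up to 42 mm high may stand 55 mm to its left or right; along x nothing over 15 mm high stands within 60 mm.
- bolt_75_mid (a point): The second shortest of four plain stainless hub bolts, 75 mm tall, standing on its head on the table (z = 0). Hex head 36 mm across flats, 15 mm high; above it a round threaded shank 24 mm thick, 60 mm long, pointing up. About 0.34 kg. The point is on its axis, half-way up (37.5 mm); z up. Bystanders up to 42 mm high may stand 55 mm to its left or right; along x nothing over 15 mm high stands within 60 mm.
- bolt_95_mid (a point): The second longest of four plain stainless hub bolts, 95 mm tall, standing on its head on the table (z = 0). Hex head 36 mm across flats, 15 mm high; above it a round threaded shank 24 mm thick, 80 mm long, pointing up. About 0.40 kg. The point is on its axis, half-way up (47.5 mm); z up. Bystanders up to 42 mm high may stand 55 mm to its left or right; along x nothing over 15 mm high stands within 60 mm.
- bolt_115_mid (a point): The longest of four plain stainless hub bolts, 115 mm tall, standing on its head on the table (z = 0). Hex head 36 mm across flats, 15 mm high; above it a round threaded shank 24 mm thick, 100 mm long, pointing up. About 0.47 kg. The point is on its axis, half-way up (57.5 mm); z up. Bystanders up to 42 mm high may stand 55 mm to its left or right; along x nothing over 15 mm high stands within 60 mm.
- pad_a: White nylon pad, a fixed flat disc 60 mm in diameter and 4 mm thick, number 1 of 4 in a straight row with 75 mm between centres (order along the row: pad_a, pad_b, pad_c, pad_d) on the inspection rail, a fixed dark granite bar 400 mm long, 76 mm wide and 20 mm high. Origin: centre of its underside, on top of the rail (20 mm above the table); its top face is 4 mm higher, 24 mm above the table. y runs along the rail from pad_d towards pad_a, z up.
- pad_b: White nylon pad, a fixed flat disc 60 mm in diameter and 4 mm thick, number 2 of 4 in a straight row with 75 mm between centres (order along the row: pad_a, pad_b, pad_c, pad_d) on the inspection rail, a fixed dark granite bar 400 mm long, 76 mm wide and 20 mm high. Origin: centre of its underside, on top of the rail (20 mm above the table); its top face is 4 mm higher, 24 mm above the table. y runs along the rail from pad_d towards pad_a, z up.
- pad_c: White nylon pad, a fixed flat disc 60 mm in diameter and 4 mm thick, number 3 of 4 in a straight row with 75 mm between centres (order along the row: pad_a, pad_b, pad_c, pad_d) on the inspection rail, a fixed dark granite bar 400 mm long, 76 mm wide and 20 mm high. Origin: centre of its underside, on top of the rail (20 mm above the table); its top face is 4 mm higher, 24 mm above the table. y runs along the rail from pad_d towards pad_a, z up.
- pad_d: White nylon pad, a fixed flat disc 60 mm in diameter and 4 mm thick, number 4 of 4 in a straight row with 75 mm between centres (order along the row: pad_a, pad_b, pad_c, pad_d) on the inspection rail, a fixed dark granite bar 400 mm long, 76 mm wide and 20 mm high. Origin: centre of its underside, on top of the rail (20 mm above the table); its top face is 4 mm higher, 24 mm above the table. y runs along the rail from pad_d towards pad_a, z up.
- master: The setting master: plain ground steel cylinder with a dark band, 28 mm in diameter, 40 mm high, fixed upright on one end of the inspection rail, in line with the pads, 62.5 mm from the centre of the end pad next to it (this may be pad_a or pad_d). Origin: centre of its underside, 20 mm above the table. The other end of the rail carries a low round brass bull's-eye level instead (32 mm in diameter, 12 mm high).
- dial_gauge: Dial comparator stand, loose but heavy (2.2 kg), standing on the table near the left-hand end of the rail: dark base 130 (x) x 90 (y) x 28 mm, a round steel column at its +x end and a dial on an arm above the base, its front towards -x, 218 mm tall in all. Origin: centre of its underside; its -x side faces roughly along the rail. Not to be moved.
There are look-alikes about, which are no part of the job. Leave any blue look-alike of the part that bears bolt_55_mid alone.

How it is judged:
At the end, for the whole second after the job is handed in: Counting from the setting master, the four pads carry the 55, 75, 95 and 115 mm bolt: each stands on its pad head down, its axis within 10 mm of the pad's centre, its mid-point within 4 mm of its standing height, upright within 0.08 rad, released and at rest (((horizontal distance between master and pad_a below 0.1 m and horizontal distance between bolt_55_mid and pad_a below 0.01 m and z of bolt_55_mid in the frame of pad_a between 0.0275 and 0.0355 m and horizontal distance between bolt_75_mid and pad_b below 0.01 m and z of bolt_75_mid in the frame of pad_b between 0.0375 and 0.0455 m and horizontal distance between bolt_95_mid and pad_c below 0.01 m and z of bolt_95_mid in the frame of pad_c between 0.0475 and 0.0555 m and horizontal distance between bolt_115_mid and pad_d below 0.01 m and z of bolt_115_mid in the frame of pad_d between 0.0575 and 0.0655 m) or (horizontal distance between master and pad_d below 0.1 m and horizontal distance between bolt_55_mid and pad_d below 0.01 m and z of bolt_55_mid in the frame of pad_d between 0.0275 and 0.0355 m and horizontal distance between bolt_75_mid and pad_c below 0.01 m and z of bolt_75_mid in the frame of pad_c between 0.0375 and 0.0455 m and horizontal distance between bolt_95_mid and pad_b below 0.01 m and z of bolt_95_mid in the frame of pad_b between 0.0475 and 0.0555 m and horizontal distance between bolt_115_mid and pad_a below 0.01 m and z of bolt_115_mid in the frame of pad_a between 0.0575 and 0.0655 m)) and angle between each of bolt_55_mid, bolt_75_mid, bolt_95_mid, bolt_115_mid's own z axis and vertical below 0.08 rad and linear speed of each of bolt_55, bolt_75, bolt_95, bolt_115 below 0.02 m/s and contact force between each of bolt_55, bolt_75, bolt_95, bolt_115 and the fingers below 0.1 N); the robot touches nothing.
It fails at once if the dial gauge is shifted by more than 10 mm (distance of dial_gauge from where it was at the start of the episode above 0.01 m).
It fails at once if the 55 mm bolt is dropped: free of the fingers and moving faster than 0.6 m/s (a fall of about 18 mm) (linear speed of bolt_55 above 0.6 m/s and contact force between bolt_55 and the fingers below 0.05 N).
It fails at once if the 75 mm bolt is dropped: free of the fingers and moving faster than 0.6 m/s (a fall of about 18 mm) (linear speed of bolt_75 above 0.6 m/s and contact force between bolt_75 and the fingers below 0.05 N).
It fails at once if the 95 mm bolt is dropped: free of the fingers and moving faster than 0.6 m/s (a fall of about 18 mm) (linear speed of bolt_95 above 0.6 m/s and contact force between bolt_95 and the fingers below 0.05 N).
It fails at once if the 115 mm bolt is dropped: free of the fingers and moving faster than 0.6 m/s (a fall of about 18 mm) (linear speed of bolt_115 above 0.6 m/s and contact force between bolt_115 and the fingers below 0.05 N).
It also fails if it takes over 112 s, if anything falls off the work surface, if the arm or the gripper's body presses on something with over 40 N, if the wrist force passes 120 N, or if a joint passes its speed limit or range.

## Working session

There is one attempt and no reset: what is moved stays moved. The work goes in short steps, Python scripts to look and compute and a shell command to move; the robot and the scene stay as the last step left them, time stands still between calls to the robot, and variables do not carry over. Pictures are saved under pics/ and viewed, on a budget of 14 in all, crops included, one or two more only if the job needs it, and the job is handed in when it is done.

```bash
mkdir -p pics
cat > h.py <<'E'
import numpy as np,cv2
from scipy.spatial.transform import Rotation as R
from station import ctrl,optics
def cam(n,obs=None):
    c=optics.get_calibration(n)
    f=210/np.tan(np.radians(c['fovy'])/2)
    if 'mount' in c:
        o=obs; T=np.eye(4);T[:3,:3]=R.from_rotvec(o['tool_rot']).as_matrix();T[:3,3]=o['tool_pos']
        M=T@np.array(c['mount']); 
    else:
        Rm=R.from_rotvec(np.ravel(c['rvec'])).as_matrix();M=np.eye(4);M[:3,:3]=Rm.T;M[:3,3]=-Rm.T@np.ravel(c['tvec'])
    return f,c['cx'],c['cy'],M
def grab(n):
    o=ctrl.get_obs();im,d=optics.get_image(n);return im,d,cam(n,o)
def ray(C,u,v,z):
    f,cx,cy,M=C;r=M[:3,:3]@np.array([(u-cx)/f,(v-cy)/f,1]);p=M[:3,3];return p+r*(z-p[2])/r[2]
def proj(C,p):
    f,cx,cy,M=C;q=M[:3,:3].T@(np.asarray(p)-M[:3,3]);return f*q[0]/q[2]+cx,f*q[1]/q[2]+cy
def cloud(C,d):
    f,cx,cy,M=C;v,u=np.mgrid[:420,:560];P=np.stack([(u-cx)/f*d,(v-cy)/f*d,d],-1)@M[:3,:3].T+M[:3,3];P[d<=0]=np.nan;return P
def save(n,im,s=1):
    cv2.imwrite('pics/'+n,cv2.resize(im,None,fx=s,fy=s,interpolation=cv2.INTER_CUBIC)[:,:,::-1])
E
python3 - <<'E'
from h import *
for n in('scene','side','wrist'):
    im,d,C=grab(n);save(n+'0.png',im,1.4 if n!='wrist' else 1);np.savez(n+'0.npz',im=im,d=d);print(n,C[0],C[3].round(3).tolist())
print(ctrl.get_obs())
E
```

```text
scene 408.9676675554338 [[0.201, 0.689, -0.696, 1.314], [0.979, -0.154, 0.131, -0.185], [-0.017, -0.708, -0.706, 0.885], [0.0, 0.0, 0.0, 1.0]]
side 501.5869188753124 [[0.999, -0.014, 0.037, 0.47], [-0.035, -0.775, 0.631, -0.748], [0.019, -0.631, -0.775, 0.938], [0.0, 0.0, 0.0, 1.0]]
wrist 341.9462445926427 [[1.0, 0.001, -0.002, 0.622], [0.001, -0.951, -0.309, 0.08], [-0.002, 0.309, -0.951, 0.372], [0.0, 0.0, 0.0, 1.0]]
{'t': 0.15, 'q': array([-1.18986567e-01,  5.32127788e-02,  1.61398388e+00,  1.37907052e-05,
        1.47597815e+00, -1.19008158e-01]), 'dq': array([-0.00029782, -0.00052815, -0.00353885,  0.00034156, -0.00074421,
        0.00048783]), 'effort': array([ 5.10442842e-04, -3.94241810e+01, -3.70721948e+01, -1.15854355e-04,
        4.61802789e-03,  5.00508997e-05]), 'tool_pos': array([6.24518098e-01, 7.02881107e-05, 2.30337578e-01]), 'tool_rot': array([-2.22053330e+00, -2.22057832e+00,  1.51872727e-03]), 'contact_force': array([-0.0074606 , -0.21250516,  0.42107335]), 'wrist_torque': array([-0.00943608, -0.06208606,  0.01250491]), 'opening': 0.08498107289818344}
```

View pics/scene0.png

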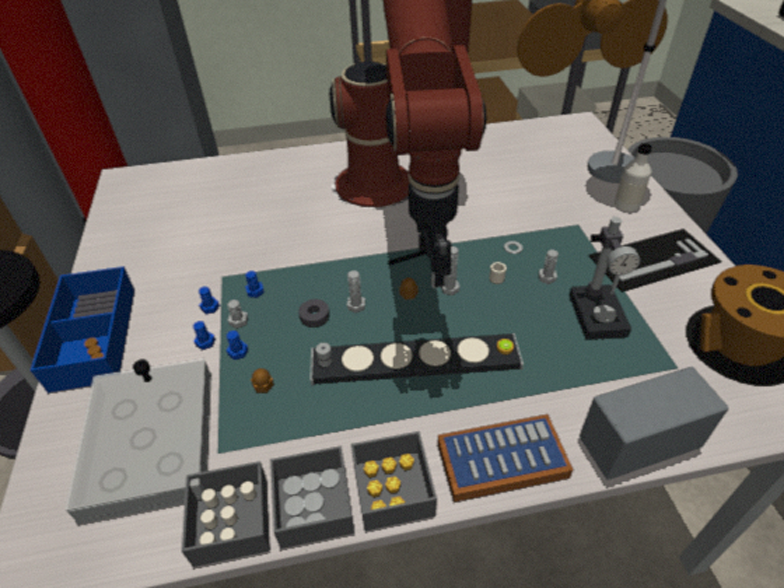

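View pics/side0.png

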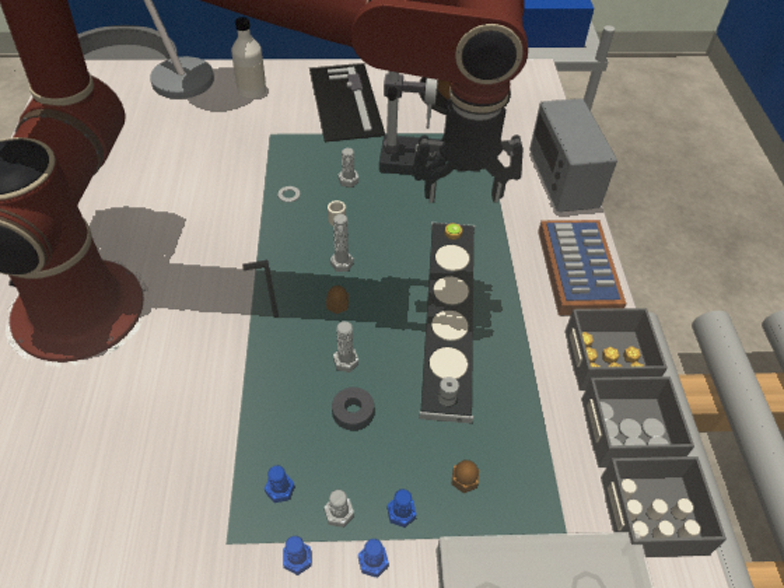

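Scene/side pictures (shown at 1.4×): four plain silver bolts, seen in side at (339,507) short, (345,345), (341,245) and (348,167). Four blue look-alikes surround the short one. The rail has its master at (448,390) and its green-yellow level at (453,229); the gauge is at about (400,130). Now measuring with depth.

```bash
cat > m.py <<'E'
from h import *
def load(n):
    z=np.load(n+'0.npz');return z['im'],z['d'],cam(n)
if __name__=='__main__':
    im,d,C=load('side');P=cloud(C,d)
    print('table z',np.nanmedian(P[300:320,190:200,2]))
    for n,(u,v) in dict(b1=(339,507),b2=(345,345),b3=(341,245),b4=(348,167),donut=(353,408),ring=(337,208),hemi=(338,300),sph=(466,474)).items():
        u/=1.4;v/=1.4
        sl=np.s_[int(v)-35:int(v)+35,int(u)-20:int(u)+20]
        Q=P[sl].reshape(-1,3);s=Q[(Q[:,2]>.004)]
        c=np.nanmedian(P[int(v)-2:int(v)+3,int(u)-2:int(u)+3].reshape(-1,3),0)
        s=s[np.hypot(*(s-c)[:,:2].T)<.035]
        top=np.percentile(s[:,2],98);t=s[s[:,2]>top-.006]
        print(n,c.round(3),'top',top.round(4),'topc',((t.min(0)+t.max(0))/2).round(4),'n',len(t))
    hsv=cv2.cvtColor(im,cv2.COLOR_RGB2HSV)
    for n,(u,v) in dict(p1=(452,257),p2=(451,291),p3=(450,325),p4=(448,364),level=(453,229),master=(448,383)).items():
        print(n,P[int(v/1.4),int(u/1.4)].round(4),ray(C,u/1.4,v/1.4,.024).round(4))
    # pads by brightness, scene & side
    for n in('side','scene'):
        im,d,C=load(n);P=cloud(C,d)
        m=(abs(P[...,2]-.024)<.012)&(im.min(-1)>70)&(P[...,0]>.5)&(P[...,0]<.9)&(abs(P[...,1])<.3)
        k,l,st,ce=cv2.connectedComponentsWithStats(m.astype(np.uint8))
        for i in range(1,k):
            if st[i,4]>80: print(n,ce[i].round(),st[i],ray(C,*(st[i,:2]+(st[i,2:4]-1)/2),.024).round(4))
    im,d,C=load('side');a=cv2.resize(im[40:170,200:280],None,fx=4,fy=4);b=cv2.resize(im[215:420,170:310],None,fx=2.5,fy=2.5)
    H=max(a.shape[0],b.shape[0]);pad=lambda x:cv2.copyMakeBorder(x,0,H-x.shape[0],0,0,cv2.BORDER_CONSTANT)
    save('crop1.png',np.hstack([pad(a),pad(b)]))
E
python3 m.py
```

```text
table z 8.955070248162222e-05
b1 [ 0.443 -0.379  0.047] top 0.0562 topc [ 0.4415 -0.3693  0.0539] n 121
b2 [ 0.451 -0.129  0.061] top 0.0958 topc [ 0.4518 -0.1185  0.0939] n 80
b3 [0.444 0.082 0.059] top 0.1157 topc [0.4443 0.0903 0.1134] n 60
b4 [0.457 0.304 0.044] top 0.0753 topc [0.4572 0.3122 0.0731] n 48
donut [ 0.463 -0.203 -0.   ] top 0.0246 topc [ 0.4618 -0.2076  0.0226] n 469
ring [0.435 0.216 0.02 ] top 0.0383 topc [0.4354 0.2023 0.0355] n 55
hemi [ 0.439 -0.014  0.03 ] top 0.0419 topc [ 0.4356 -0.0021  0.0402] n 69
sph [ 0.616 -0.332  0.038] top 0.0425 topc [ 0.6195 -0.3243  0.0404] n 111
p1 [0.6383 0.0848 0.0238] [0.6402 0.0826 0.024 ]
p2 [0.6308 0.0077 0.0239] [0.6309 0.0049 0.024 ]
p3 [ 0.6219 -0.0639  0.0207] [ 0.6223 -0.0668  0.024 ]
p4 [ 0.6115 -0.144   0.0261] [ 0.6119 -0.1426  0.024 ]
level [0.646  0.1457 0.0321] [0.6488 0.1516 0.024 ]
master [ 0.6035 -0.1971  0.058 ] [ 0.6086 -0.1773  0.024 ]
side [407. 146.] [398 142  19   9 109] [0.8772 0.2133 0.024 ]
side [413. 188.] [ 385  157   53   60 1295] [0.8576 0.0692 0.024 ]
side [323. 162.] [308 159  31   8  98] [0.6477 0.1555 0.024 ]
side [323. 184.] [311 174  25  20 387] [0.6406 0.0829 0.024 ]
side [322. 207.] [309 197  26  21 405] [0.6296 0.0076 0.024 ]
side [321. 232.] [308 222  27  22 467] [ 0.6212 -0.0678  0.024 ]
side [320. 259.] [306 248  29  24 523] [ 0.612  -0.1413  0.024 ]
side [319. 296.] [300 294  38   6  98] [ 0.6002 -0.2327  0.024 ]
scene [338. 250.] [326 241  24  18 344] [0.6412 0.0843 0.024 ]
scene [310. 252.] [300 242  22  19 313] [0.6306 0.0114 0.024 ]
scene [282. 253.] [271 245  23  18 330] [ 0.6225 -0.0658  0.024 ]
scene [255. 256.] [244 246  23  20 354] [ 0.6137 -0.1382  0.024 ]
```

View pics/crop1.png

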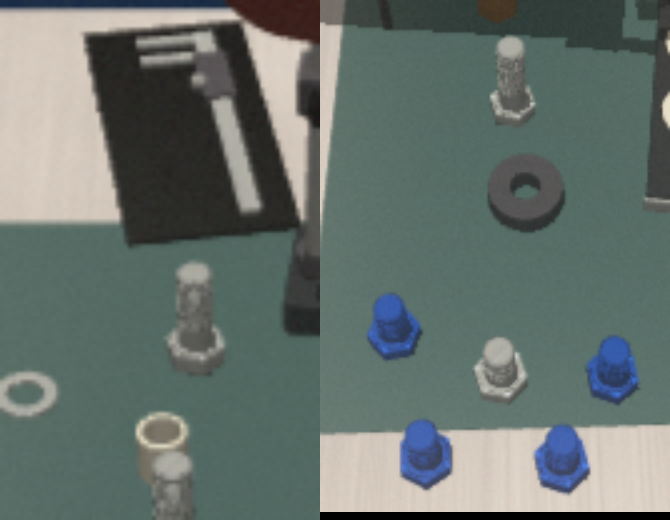

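The bolts, confirmed in the crop, are in silver: 55 at side (339,507), world (.4415,-.369); 95 at (345,345), world (.452,-.118); 115 at (341,245), world (.444,.090); 75 at (348,167), world (.457,.312). The blue ones are look-alikes to be left alone. The ring nut and bushing are neighbours. Next I check where the gauge is, relative to pad 1, before moving.

Run:
```python
from m import *
Q=[]
for n in('side','scene'):
    im,d,C=load(n);P=cloud(C,d).reshape(-1,3)
    m=(P[:,0]>.5)&(P[:,0]<.85)&(P[:,1]>.16)&(P[:,1]<.42)&(P[:,2]>.015)&(P[:,2]<.225);Q.append(P[m])
Q=Q[1]
for lo,hi in((.015,.035),(.05,.1),(.1,.15),(.15,.19),(.19,.225)):
    s=Q[(Q[:,2]>lo)&(Q[:,2]<hi)]
    if len(s):print(lo,hi,len(s),np.percentile(s,[2,98],axis=0).round(3).tolist())
im,d,C=load('side');P=cloud(C,d);hsv=cv2.cvtColor(im,cv2.COLOR_RGB2HSV)
m=(hsv[...,0]>100)&(hsv[...,0]<130)&(hsv[...,1]>150)&(P[...,2]>.03)&(P[...,1]<-.2)
k,l,st,ce=cv2.connectedComponentsWithStats(m.astype(np.uint8))
for i in range(1,k):
    if st[i,4]>20:
        p=P[l==i];t=p[p[:,2]>p[:,2].max()-.006];print('blue',p[:,2].max().round(3),t.mean(0).round(3))
```

```text
0.015 0.035 1125 [[0.529, 0.162, 0.017], [0.837, 0.415, 0.034]]
0.05 0.1 104 [[0.539, 0.371, 0.052], [0.613, 0.388, 0.098]]
0.1 0.15 347 [[0.542, 0.271, 0.103], [0.85, 0.395, 0.147]]
0.15 0.19 476 [[0.533, 0.344, 0.153], [0.626, 0.394, 0.189]]
0.19 0.225 217 [[0.537, 0.35, 0.19], [0.625, 0.389, 0.218]]
blue 0.058 [ 0.359 -0.333  0.055]
blue 0.059 [ 0.527 -0.371  0.055]
blue 0.057 [ 0.387 -0.429  0.054]
blue 0.059 [ 0.487 -0.435  0.055]
```

```bash
python3 -m handwheel '[0.03,-0.045,0,0,0,0, 0.03,-0.045,0,0,0,0, 0.03,-0.045,0,0,0,0, 0,-0.045,0,0,0,0, 0,0,0,0,0,0, 0,0,0,0,0,0]' 0 60
```

```text
t: 0.75
tool_pos: [0.4545, 0.0834, 0.2312]
tool_rot: [2.22, 2.222, 0.001]
contact_force: [0.3, 0.2, -0.2]
opening: 0.0857
```

```bash
cat > w.py <<'E'
from h import *
import sys
# refine bolt: depth points near guess with z in top band, wrist camera
def bolt(gx,gy,h,name=None):
    im,d,C=grab('wrist');P=cloud(C,d)
    m=(abs(P[...,2]-h)<.005)&(np.hypot(P[...,0]-gx,P[...,1]-gy)<.035)
    m&=~((im[...,2].astype(int)-im[...,0])>40)
    v,u=np.where(m)
    if len(u)>20:
        (a,b),r=cv2.minEnclosingCircle(np.stack([u,v],1).astype(np.float32));t=P[m]
        print('top: px',round(a),round(b),'ray',ray(C,a,b,h).round(4),'mid',((np.percentile(t,2,axis=0)+np.percentile(t,98,axis=0))/2).round(4),'n',len(u),'z',np.median(t[:,2]).round(4))
    else: print('few',len(u))
    o=ctrl.get_obs();print('tcp',o['tool_pos'].round(4),o['tool_rot'].round(3),'op',o['opening'],'F',o['contact_force'].round(1),o['t'])
    if name: save(name,im)
if __name__=='__main__':
    a=sys.argv;bolt(float(a[1]),float(a[2]),float(a[3]),a[4] if len(a)>4 else None)
E
python3 w.py .444 .09 .115 w1.png
```

```text
top: px 266 190 ray [0.4412 0.0955 0.115 ] mid [0.4411 0.0951 0.114 ] n 663 z 0.1143
tcp [0.4554 0.0832 0.2316] [2.221e+00 2.221e+00 1.000e-03] op 0.08540672978976406 F [-0.  -0.1  0.3] 0.8
```

View pics/w1.png

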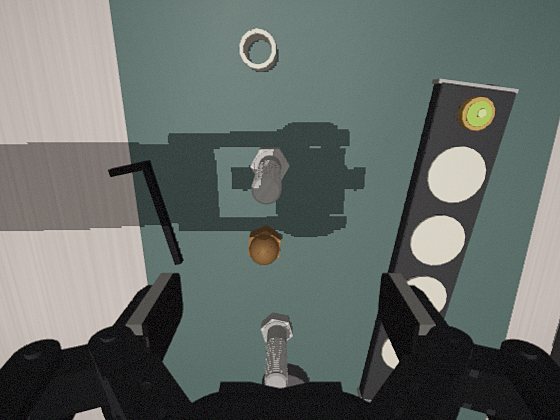

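Wrist view: the 115 bolt top is at (266,190), the dome at (265,245), the 95 at (275,350); the pads are at right (458,175), (437,240). I measure the pads from this same view, for consistency.

```bash
cat > pads.py <<'E'
from h import *
im,d,C=grab('wrist');P=cloud(C,d)
m=(abs(P[...,2]-.024)<.008)&(im.min(-1)>110)&(P[...,0]>.57)&(P[...,0]<.68)
k,l,st,ce=cv2.connectedComponentsWithStats(m.astype(np.uint8))
for i in range(1,k):
    if st[i,4]>300: print(ce[i].round(),st[i],ray(C,*ce[i],.024).round(4),np.median(P[l==i],0).round(4))
E
python3 pads.py; python3 w.py .452 -.115 .095
```

```text
[455. 174.] [ 426  146   59   57 2548] [0.6356 0.0883 0.024 ] [0.636  0.0879 0.0234]
[436. 239.] [ 409  215   55   50 2119] [0.6265 0.014  0.024 ] [0.6269 0.0136 0.0233]
[430. 289.] [407 276  39  35 656] [ 0.6283 -0.0488  0.024 ] [ 0.6305 -0.0474  0.0232]
[389. 354.] [381 338  18  31 329] [ 0.5889 -0.141   0.024 ] [ 0.5887 -0.1425  0.0233]
top: px 275 380 ray [ 0.4481 -0.1125  0.095 ] mid [ 0.4483 -0.1127  0.093 ] n 289 z 0.094
tcp [0.4562 0.083  0.2317] [2.222e+00 2.220e+00 1.000e-03] op 0.08517889654770286 F [ 0.1 -0.3  0.3] 0.9
```

```bash
python3 -m handwheel '[0.012,-0.014,0.03,0,0,0, 0,0,0.04,0,0,0, 0,0,0.04,0,0,0, 0,0,0.04,0,0,0, 0,0,0.015,0,0,0, 0,0,0,0,0,0, 0,0,0,0,0,0]'
```

```text
t: 1.6
tool_pos: [0.4423, 0.095, 0.0668]
tool_rot: [2.222, 2.221, 0.0]
contact_force: [-0.0, 0.5, 0.5]
opening: 0.0855
```

```bash
python3 -m handwheel '[0,0,0,0,0,0, 0,0,0,0,0,0, 0,0,0,0,0,0, 0,0,0,0,0,0, 0,0,0,0,0,0, 0,0,0,0,0,0, 0,0,0,0,0,0, 0,0,0,0,0,0]' 1 60
```

```text
t: 2.4
tool_pos: [0.442, 0.0952, 0.0671]
tool_rot: [2.221, 2.221, 0.002]
contact_force: [1.6, 0.4, 3.1]
opening: 0.0227
```

```bash
python3 -m handwheel '[0,0,-0.02,0,0,0, 0,0,-0.03,0,0,0, 0,0,-0.03,0,0,0, 0,0,0,0,0,0, 0,0.02,0,0,0,0, 0,0.04,0,0,0,0, 0,0.04,0,0,0,0, -0.007,0.04,0,0,0,0, 0,0.035,0,0,0,0, 0,0.02,0,0,0,0, 0,0,0,0,0,0, 0,0,0,0,0,0, 0,0,0,0,0,0]' ; python3 w.py .638 .088 .195 w2.png; python3 pads.py
```

```text
t: 3.7
tool_pos: [0.6342, 0.0883, 0.144]
tool_rot: [-2.219, -2.22, 0.005]
contact_force: [0.3, -0.5, -3.9]
opening: 0.0221
top: px 299 358 ray [0.6383 0.0876 0.195 ] mid [0.6374 0.0908 0.195 ] n 6788 z 0.1924
tcp [0.6345 0.0883 0.1447] [-2.22  -2.22   0.003] op 0.022174021342847537 F [-0.7  0.1 -3.9] 3.75
[296.  88.] [248  80  97  17 358] [0.643  0.1756 0.024 ] [0.643  0.1755 0.0168]
[294. 118.] [277 105  41  30 575] [0.6423 0.1543 0.024 ] [0.6411 0.1546 0.031 ]
[288. 192.] [ 250  168   73   58 2436] [0.6376 0.0976 0.024 ] [0.6386 0.0977 0.0234]
[257. 371.] [244 352  41  29 426] [ 0.61  -0.08   0.024] [ 0.6078 -0.0825  0.0233]
```

View pics/w2.png

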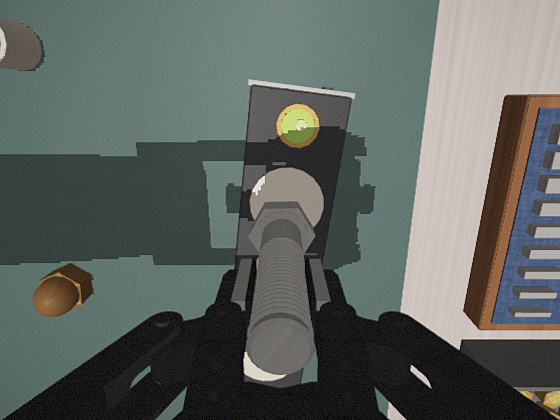

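The bolt is held upright, with its top at (281,345) and head at (281,230); pad a is below it at (287,~200).

Run:
```python
from h import *
C=cam('wrist',ctrl.get_obs())
print('pad x',ray(C,286.5,200,.024),'top edge y',ray(C,287,167.5,.024)[1])
print('bolt top',ray(C,281,345,.192),'head',ray(C,278,242,.092), proj(C,[.6345,.0883,.024]))
```

```text
pad x [0.63729117 0.09041597 0.024     ] top edge y 0.11684579833712556
bolt top [0.63280426 0.08938462 0.192     ] head [0.63099202 0.08344788 0.092     ] (np.float64(283.01768574277315), np.float64(202.51384008014983))
```

```bash
python3 -m handwheel '[-0.002,0.0045,0,0,0,0, 0,0,0.02,0,0,0, 0,0,0.02,0,0,0, 0,0,0.008,0,0,0, 0,0,0,0,0,0, 0,0,0.002,0,0,0, 0,0,0.001,0,0,0, 0,0,0.001,0,0,0, 0,0,0,0,0,0, 0,0,0,0,0,0]'
python3 - <<'E'
from h import *
im,d,C=grab('side');P=cloud(C,d);save('s2.png',im[90:300,230:420],3)
m=(abs(P[...,0]-.64)<.03)&(abs(P[...,1]-.085)<.035)&(P[...,2]>.03)&(P[...,2]<.042);p=P[m];print(len(p),p.min(0) if len(p) else 0,p.max(0) if len(p) else 0)
E
```

```text
t: 4.8
tool_pos: [0.6409, 0.0862, 0.0947]
tool_rot: [2.221, 2.221, 0.001]
contact_force: [0.4, -0.3, -3.9]
opening: 0.0221
82 [0.62249762 0.06221323 0.03028257] [0.66199061 0.10004281 0.0419368 ]
```

View pics/s2.png

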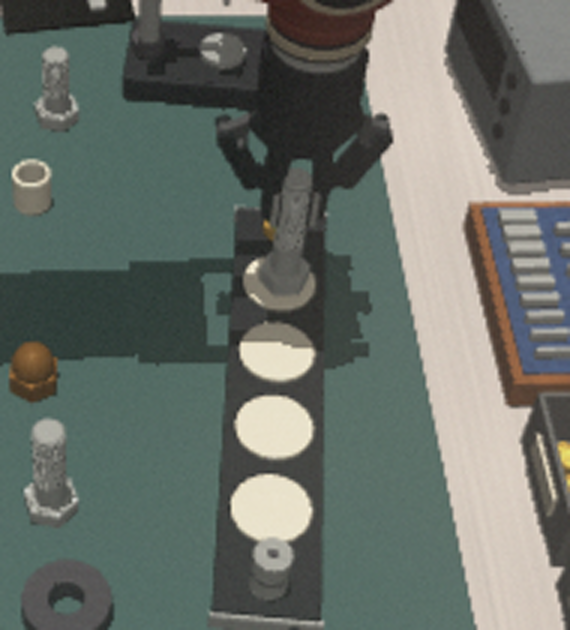

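Side view: the 115 bolt is over pad 1 (bolt ≈(285,285), pad ≈(279,283)), a few mm above it and well centred. Lowering the rest of the way and releasing.

```bash
python3 -m handwheel '[0,-0.001,0.002,0,0,0, 0,0,0.001,0,0,0, 0,0,0.001,0,0,0, 0,0,0,0,0,0]'; python3 -m handwheel '[0,0,0,0,0,0, 0,0,0,0,0,0, 0,0,0,0,0,0, 0,0,0,0,0,0, 0,0,0,0,0,0, 0,0,0,0,0,0]' 0
```

```text
t: 5.25
tool_pos: [0.6397, 0.0862, 0.0911]
tool_rot: [-2.221, -2.221, 0.0]
contact_force: [-3.3, 0.2, 1.4]
opening: 0.0219
t: 5.85
tool_pos: [0.6397, 0.0862, 0.0903]
tool_rot: [2.221, 2.221, 0.0]
contact_force: [-0.6, -0.0, -0.1]
opening: 0.0854
```

```bash
python3 -m handwheel '[0,0,-0.04,0,0,0, 0,0,-0.05,0,0,0, 0,0,-0.05,0,0,0, -0.02,-0.02,0,0,0,0, -0.035,-0.035,0,0,0,0, -0.035,-0.035,0,0,0,0, -0.035,-0.035,0,0,0,0, -0.035,-0.035,0,0,0,0, -0.03,-0.025,0,0,0,0, -0.01,-0.005,0,0,0,0, 0,0,0,0,0,0, 0,0,0,0,0,0]'; python3 w.py .449 -.113 .095
python3 - <<'E'
from h import *
im,d,C=grab('side');P=cloud(C,d);save('s3.png',im[90:300,230:420],3)
m=(abs(P[...,0]-.64)<.03)&(abs(P[...,1]-.085)<.035)&(P[...,2]>.128);p=P[m];print(len(p),p.min(0),p.max(0))
E
```

```text
t: 7.05
tool_pos: [0.4502, -0.1135, 0.2305]
tool_rot: [2.221, 2.221, 0.001]
contact_force: [-0.1, -0.4, -0.5]
opening: 0.0855
top: px 280 199 ray [ 0.4478 -0.1143  0.095 ] mid [ 0.4478 -0.1153  0.0938] n 566 z 0.0943
tcp [ 0.4504 -0.1131  0.2304] [-2.220e+00 -2.222e+00 -1.000e-03] op 0.08528902852241889 F [ 0.3  0.9 -0.6] 7.1
82 [0.62968642 0.07007503 0.12858526] [0.65317323 0.09330828 0.14205838]
```

The 115 stands at (.641,.082) against the pad at (.6405,.083). Next is the 95.

```bash
python3 -m handwheel '[-0.001,-0.001,0.04,0,0,0, 0,0,0.04,0,0,0, 0,0,0.04,0,0,0, 0,0,0.04,0,0,0, 0,0,0.02,0,0,0, 0,0,0,0,0,0, 0,0,0,0,0,0]'; python3 -m handwheel '[0,0,0,0,0,0, 0,0,0,0,0,0, 0,0,0,0,0,0, 0,0,0,0,0,0, 0,0,0,0,0,0, 0,0,0,0,0,0, 0,0,0,0,0,0, 0,0,0,0,0,0]' 1 60
```

```text
t: 7.85
tool_pos: [0.4493, -0.1142, 0.0506]
tool_rot: [-2.22, -2.223, -0.0]
contact_force: [-0.5, 1.3, 0.3]
opening: 0.0851
t: 8.65
tool_pos: [0.4494, -0.115, 0.0511]
tool_rot: [2.221, 2.22, 0.001]
contact_force: [-0.1, 0.4, 5.9]
opening: 0.0223
```

```bash
python3 -m handwheel '[0,0,-0.02,0,0,0, 0,0,-0.035,0,0,0, 0,0,-0.035,0,0,0, 0.01,0.02,0,0,0,0, 0.03,0.04,0,0,0,0, 0.03,0.04,0,0,0,0, 0.03,0.04,0,0,0,0, 0.02,0.03,0,0,0,0, 0.007,0.011,0,0,0,0, 0,0,0,0,0,0, 0,0,0.03,0,0,0, 0,0,0.02,0,0,0, 0,0,0.01,0,0,0, 0,0,0,0,0,0, 0,0,0,0,0,0]'
cat > sd.py <<'E'
from h import *
import sys
gx,gy,z0,z1=map(float,sys.argv[1:5])
im,d,C=grab('side');P=cloud(C,d)
if len(sys.argv)>5: save(sys.argv[5],im[90:300,230:420],3)
m=(abs(P[...,0]-gx)<.03)&(abs(P[...,1]-gy)<.035)&(P[...,2]>z0)&(P[...,2]<z1);p=P[m]
print(len(p),p.min(0).round(4),p.max(0).round(4),'mid',((p.min(0)+p.max(0))/2).round(4))
print(ctrl.get_obs()['tool_pos'])
E
python3 sd.py .631 .009 .03 .044
```

```text
t: 10.15
tool_pos: [0.6295, 0.0116, 0.0808]
tool_rot: [2.222, 2.22, 0.0]
contact_force: [0.3, -0.5, -2.2]
opening: 0.0222
97 [ 0.6111 -0.0119  0.03  ] [0.6509 0.0249 0.044 ] mid [0.631  0.0065 0.037 ]
[0.63024279 0.01167846 0.08168211]
```

```bash
python3 -m handwheel '[0.001,0,0.003,0,0,0, 0,0,0.0015,0,0,0, 0,0,0.001,0,0,0, 0,0,0.001,0,0,0, 0,0,0,0,0,0, 0,0,0,0,0,0]'
```

```text
t: 10.8
tool_pos: [0.6301, 0.0132, 0.0752]
tool_rot: [2.221, 2.221, 0.001]
contact_force: [-3.2, 0.1, 5.9]
opening: 0.0226
```

```bash
python3 -m handwheel '[0,0,0,0,0,0, 0,0,0,0,0,0, 0,0,0,0,0,0, 0,0,0,0,0,0, 0,0,-0.03,0,0,0, 0,0,-0.05,0,0,0, 0,0,-0.05,0,0,0, 0,-0.02,-0.03,0,0,0, 0,-0.04,0,0,0,0, 0,-0.04,0,0,0,0, 0.02,-0.04,0,0,0,0, 0.04,-0.025,0,0,0,0, 0.045,-0.01,0,0,0,0, 0.045,0,0,0,0,0, 0.045,0,0,0,0,0, 0.045,0,0,0,0,0, 0.035,0,0,0,0,0, 0.02,0,0,0,0,0, 0.008,0,0,0,0,0, 0,0,0,0,0,0]' 0; python3 w.py .455 .314 .075 w3.png; python3 sd.py .631 .009 .107 .13 s4.png
```

```text
t: 12.8
tool_pos: [0.4545, 0.3166, 0.2335]
tool_rot: [2.22, 2.223, -0.001]
contact_force: [0.0, -0.6, -0.4]
opening: 0.0853
top: px 282 189 ray [0.4535 0.3176 0.075 ] mid [0.4533 0.3171 0.074 ] n 498 z 0.0743
tcp [0.4546 0.3159 0.2336] [ 2.221e+00  2.222e+00 -1.000e-03] op 0.08541487178041936 F [ 0.8  0.2 -0.4] 12.85
94 [ 0.62   -0.0034  0.1078] [0.643  0.022  0.1215] mid [0.6315 0.0093 0.1147]
[0.45477706 0.31541845 0.23364672]
```

View pics/w3.png

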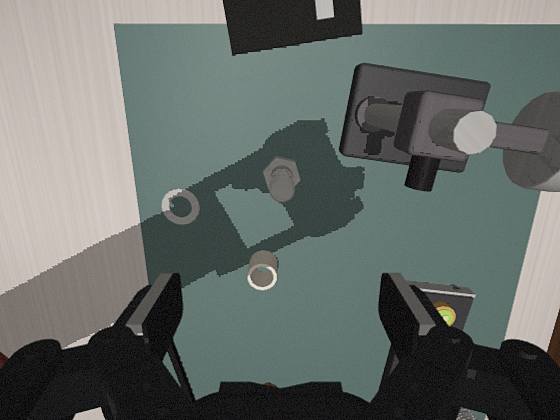

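View pics/s4.png

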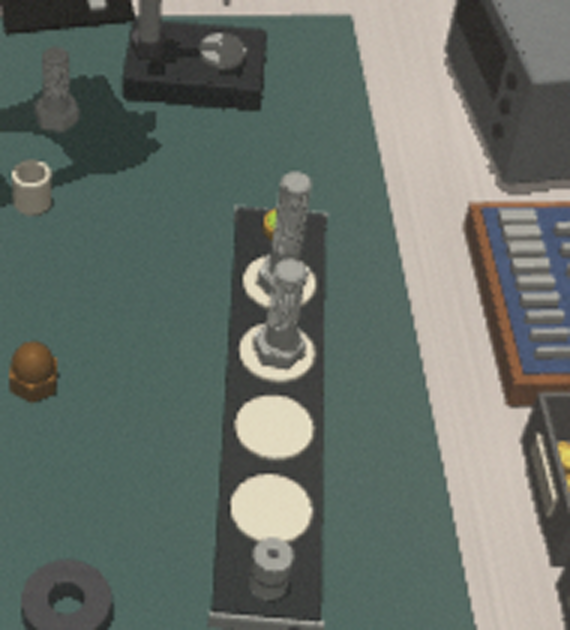

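Wrist: the 75 bolt is at (282,185), with the gauge base's near corner at (345,150), about 60 mm off in x; side view shows 115 and 95 both upright and centred. I narrow the fingers before descending.

```bash
python3 -m handwheel '[0,0,0,0,0,0, 0,0,0,0,0,0, 0,0,0,0,0,0]' 0.35; python3 -m handwheel '[0,0,0.04,0,0,0, 0,0,0.04,0,0,0, 0,0,0.04,0,0,0, 0,0,0.04,0,0,0, 0,0,0.03,0,0,0, 0,0,0.008,0,0,0, 0,0,0,0,0,0, 0,0,0,0,0,0]'
```

```text
t: 13.2
tool_pos: [0.4549, 0.3155, 0.2339]
tool_rot: [2.223, 2.22, 0.0]
contact_force: [0.6, 0.4, 0.4]
opening: 0.0553
t: 14.0
tool_pos: [0.4561, 0.3168, 0.0378]
tool_rot: [2.221, 2.221, 0.005]
contact_force: [-0.8, -0.3, 0.7]
opening: 0.0558
```

```bash
python3 -m handwheel '[0,0,0,0,0,0, 0,0,0,0,0,0, 0,0,0,0,0,0, 0,0,0,0,0,0, 0,0,0,0,0,0, 0,0,0,0,0,0]' 1 60;  python3 -m handwheel '[0,0,-0.02,0,0,0, 0,0,-0.04,0,0,0, 0,0,-0.04,0,0,0, -0.02,0,0,0,0,0, -0.04,0,0,0,0,0, -0.04,0,0,0,0,0, -0.04,0,0,0,0,0, -0.04,0,0,0,0,0, -0.04,0,0,0,0,0, -0.04,0.005,0,0,0,0, -0.04,0.01,0,0,0,0, -0.035,0.03,0,0,0,0, -0.03,0.04,0,0,0,0, -0.014,0.04,0,0,0,0, 0,0.03,0,0,0,0, 0,0.01,0,0,0,0, 0,0,0,0,0,0, 0,0,0,0,0,0]'
```

```text
t: 14.6
tool_pos: [0.4559, 0.3169, 0.0379]
tool_rot: [2.221, 2.221, 0.004]
contact_force: [-1.6, -0.5, 6.0]
opening: 0.0222
t: 16.4
tool_pos: [0.6183, -0.0623, 0.1348]
tool_rot: [-2.219, -2.221, 0.002]
contact_force: [-0.9, -0.7, -4.5]
opening: 0.0222
```

```bash
python3 -m handwheel '[0,0,0.03,0,0,0, 0,0,0.025,0,0,0, 0,0,0.012,0,0,0, 0,0,0,0,0,0, 0,0,0,0,0,0]';python3 sd.py .622 -.066 .032 .046
```

```text
t: 16.9
tool_pos: [0.6197, -0.0627, 0.0697]
tool_rot: [2.221, 2.221, 0.001]
contact_force: [-0.4, 0.0, -3.3]
opening: 0.0222
94 [ 0.6018 -0.088   0.0321] [ 0.6403 -0.0523  0.046 ] mid [ 0.621  -0.0701  0.039 ]
[ 0.62043746 -0.06291369  0.07051347]
```

```bash
python3 -m handwheel '[0.002,0.001,0.003,0,0,0, 0,0,0.002,0,0,0, 0,0,0.0015,0,0,0, 0,0,0.001,0,0,0, 0,0,0.001,0,0,0, 0,0,0,0,0,0, 0,0,0,0,0,0]'
```

```text
t: 17.65
tool_pos: [0.6209, -0.0609, 0.0619]
tool_rot: [-2.221, -2.221, 0.0]
contact_force: [-4.6, 1.1, 5.2]
opening: 0.0225
```

```bash
python3 -m handwheel '[0,0,0,0,0,0, 0,0,0,0,0,0, 0,0,0,0,0,0, 0,0,0,0,0,0, 0,0,-0.03,0,0,0, 0,0,-0.05,0,0,0, 0,0,-0.05,0,0,0, -0.02,0,-0.035,0,0,0, -0.04,-0.02,0,0,0,0, -0.04,-0.03,0,0,0,0, -0.04,-0.03,0,0,0,0, -0.04,-0.03,0,0,0,0, -0.04,-0.03,0,0,0,0, -0.04,-0.025,0,0,0,0, -0.03,-0.01,0,0,0,0, -0.015,-0.007,0,0,0,0, 0,0,0,0,0,0, 0,0,0,0,0,0]' 0; python3 w.py .440 -.367 .055 w4.png; python3 sd.py .622 -.066 .087 .11
```

```text
t: 19.45
tool_pos: [0.439, -0.3652, 0.2251]
tool_rot: [-2.221, -2.221, -0.001]
contact_force: [0.5, 0.1, -1.1]
opening: 0.0856
top: px 282 187 ray [ 0.4385 -0.3647  0.055 ] mid [ 0.4384 -0.3649  0.0539] n 464 z 0.0542
tcp [ 0.4393 -0.3648  0.2251] [-2.220e+00 -2.222e+00 -1.000e-03] op 0.08531706881919138 F [ 0.7  0.3 -0.1] 19.5
98 [ 0.6102 -0.0763  0.0873] [ 0.6327 -0.0519  0.103 ] mid [ 0.6214 -0.0641  0.0952]
[ 0.43940474 -0.3645734   0.22519418]
```

View pics/w4.png

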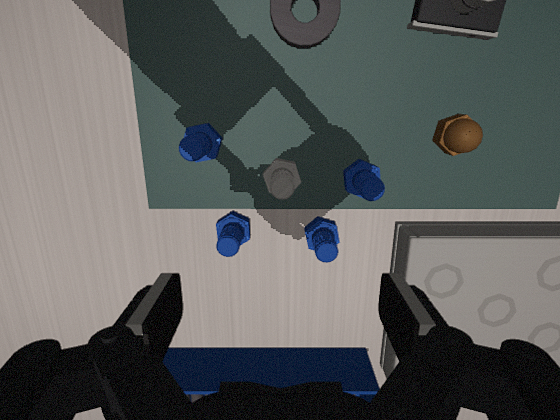

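The 55 is the silver bolt at (282,180), with blue look-alikes at (200,143), (365,180), (233,235) and (322,240). I narrow the fingers to clear them.

```bash
python3 -m handwheel '[0,0,0.03,0,0,0, 0,0,0.03,0,0,0, 0,0,0.03,0,0,0, 0,0,0.04,0,0,0, 0,0,0.035,0,0,0, 0,0,0.025,0,0,0, 0,0,0.012,0,0,0, 0,0,0,0,0,0, 0,0,0,0,0,0]' 0.35; python3 -m handwheel '[0,0,0,0,0,0, 0,0,0,0,0,0, 0,0,0,0,0,0, 0,0,0,0,0,0, 0,0,0,0,0,0, 0,0,0,0,0,0]' 1 60
```

```text
t: 20.45
tool_pos: [0.4397, -0.366, 0.0246]
tool_rot: [2.219, 2.221, -0.0]
contact_force: [0.2, 0.2, -0.0]
opening: 0.0552
t: 21.05
tool_pos: [0.4397, -0.3668, 0.0252]
tool_rot: [2.22, 2.219, 0.0]
contact_force: [0.8, 1.1, 6.2]
opening: 0.0222
```

```bash
python3 -m handwheel '[0,0,-0.02,0,0,0, 0,0,-0.045,0,0,0, 0,0,-0.045,0,0,0, 0.02,0.01,0,0,0,0, 0.04,0.025,0,0,0,0, 0.04,0.03,0,0,0,0, 0.04,0.03,0,0,0,0, 0.04,0.03,0,0,0,0, 0.03,0.03,0,0,0,0, 0.015,0.014,0,0,0,0, 0.005,0.003,0,0,0,0, 0,0,0,0,0,0, 0,0,0.03,0,0,0, 0,0,0.03,0,0,0, 0,0,0.018,0,0,0, 0,0,0,0,0,0, 0,0,0,0,0,0]'; python3 sd.py .612 -.140 .032 .046 s5.png
```

```text
t: 22.75
tool_pos: [0.61, -0.1368, 0.0554]
tool_rot: [-2.223, -2.219, 0.001]
contact_force: [0.2, -0.8, -2.6]
opening: 0.0221
103 [ 0.5911 -0.1593  0.0323] [ 0.63   -0.1328  0.0459] mid [ 0.6106 -0.146   0.0391]
[ 0.61094417 -0.13687507  0.05654364]
```

View pics/s5.png

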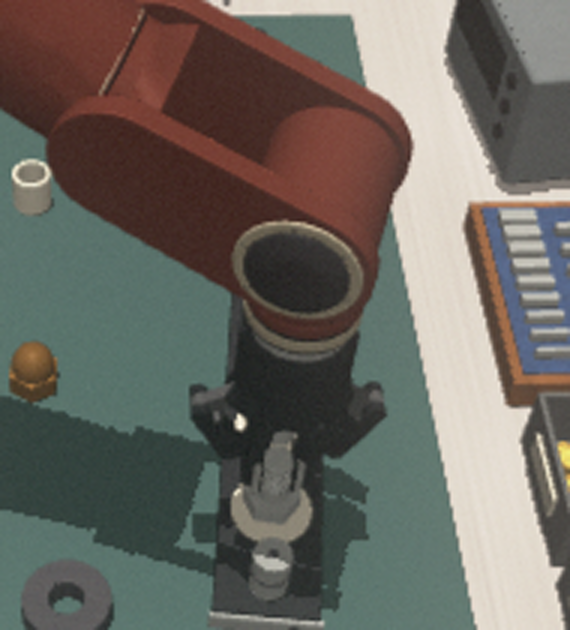

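Side view: the 55 is over the last pad (bolt (275,500), pad (271,505)), centred to about 2 mm.

```bash
python3 -m handwheel '[0,0.001,0.003,0,0,0, 0,0,0.002,0,0,0, 0,0,0.001,0,0,0, 0,0,0.001,0,0,0, 0,0,0.0005,0,0,0, 0,0,0,0,0,0, 0,0,0,0,0,0]'
```

```text
t: 23.5
tool_pos: [0.612, -0.1359, 0.0492]
tool_rot: [2.221, 2.221, -0.0]
contact_force: [-2.4, 0.9, 4.4]
opening: 0.0221
```

```bash
python3 -m handwheel '[0,0,0,0,0,0, 0,0,0,0,0,0, 0,0,0,0,0,0, 0,0,0,0,0,0, 0,0,-0.03,0,0,0, 0,0,-0.05,0,0,0, 0,0,-0.05,0,0,0, 0,-0.02,-0.05,0,0,0, 0,-0.04,0,0,0,0, 0,-0.04,0,0,0,0, 0,-0.04,0,0,0,0, -0.03,-0.04,0,0,0,0, -0.04,0,0,0,0,0, -0.04,0,0,0,0,0, 0,0,0,0,0,0, 0,0,0,0,0,0]' 0; for a in ".6405 .083 .127 .15" ".6311 .0085 .107 .13" ".6217 -.0659 .087 .11" ".6123 -.1403 .067 .09"; do python3 sd.py $a|head -1;done; python3 sd.py .6 .1 .03 .2 s6.png|tail -1
python3 - <<'E'
from h import *
im,d,C=grab('scene');P=cloud(C,d)
for g,h in(((.6405,.083),.139),((.6311,.0085),.119),((.6217,-.0659),.099),((.6123,-.1403),.079)):
    m=(np.hypot(P[...,0]-g[0],P[...,1]-g[1])<.03)&(abs(P[...,2]-h)<.008);p=P[m];print(len(p),((p.min(0)+p.max(0))/2).round(4))
a=load0=np.load('scene0.npz');Q=cloud(C,a['d'])
for X in(Q,P):
    m=(X[...,0]>.5)&(X[...,0]<.65)&(X[...,1]>.24)&(X[...,1]<.42)&(X[...,2]>.02)&(X[...,2]<.225);print('gauge',m.sum(),np.nanmean(X[m],0).round(4))
E
```

```text
t: 25.1
tool_pos: [0.4328, -0.2463, 0.2241]
tool_rot: [-2.223, -2.219, -0.0]
contact_force: [-0.0, -0.2, 0.4]
opening: 0.0853
87 [0.6301 0.0703 0.1278] [0.6535 0.0942 0.1413] mid [0.6418 0.0823 0.1345]
93 [ 0.6197 -0.0048  0.1074] [0.6429 0.0198 0.1219] mid [0.6313 0.0075 0.1147]
100 [ 0.6103 -0.0758  0.0872] [ 0.6324 -0.0509  0.1016] mid [ 0.6214 -0.0634  0.0944]
107 [ 0.6015 -0.1507  0.0673] [ 0.6253 -0.1266  0.0823] mid [ 0.6134 -0.1387  0.0748]
[ 0.43333922 -0.2448704   0.22415881]
61 [0.6424 0.0849 0.1364]
59 [0.6329 0.0119 0.1155]
60 [ 0.6234 -0.0616  0.0957]
59 [ 0.6141 -0.1349  0.0753]
gauge 1909 [0.5869 0.3699 0.094 ]
gauge 1913 [0.5871 0.3699 0.094 ]
```

View pics/s6.png

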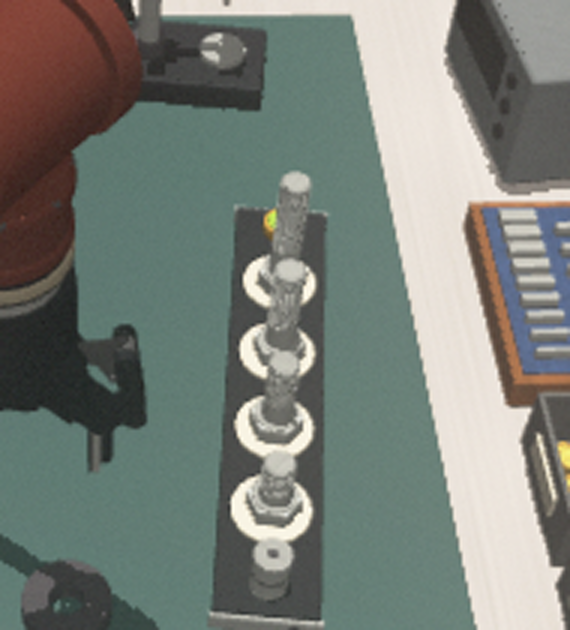

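All four are upright and within about 5 mm of the pad centres in both views. From the master at (271,570) to the level they run 55, 75, 95, 115. The gauge has not moved, so I am handing in.

```bash
python3 -c "
from station import ctrl
print(ctrl.finish_job())"
```

```text
the job is handed in; nothing more can be done
None
```

All four bolts now stand head down on the pads. Counting from the setting master they are 55, 75, 95 and 115 mm, with the longest beside the round level. I lowered each one until the wrist force showed contact, then released it. The job was handed in after about 25 s of robot time; no verdict was reported.

Last checks:
- **Centring:** the side camera puts each bolt axis within about 3 mm of its pad centre. The scene camera gives up to about 5–6 mm. The two views differ by 2–4 mm, and both are inside the 10 mm limit.
- **Upright:** all four look upright in the final side picture. I did not measure the tilt.
- **Dial gauge:** its depth readings differ by 0.2 mm between the start and the end, so it has not moved.
- **Gripper:** open and well clear of everything.
- **Wrist camera:** its positions differed from the fixed cameras by about 5 mm in x and y. I allowed for this by using differences between positions, and by checking with the side camera before setting the bolts down.

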